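# Tip the vial out of the first-aid box's insert bin

### The job

Three alike white bins sit snugly in the first-aid box. Take the one that holds the glass vial by its pull tab and lift it straight up out of its pocket, keeping it level until it is clear of the box. Then tip it low over the steel tray so that the vial rolls out into the tray without a long fall, and set the empty bin down gently, upright, on a bare patch of the fridge top, not in the box or the tray.

Things in the scene. Friction and masses are not known exactly. Their poses are not given: they have to be found in the camera images.
- vial_bin: white open bin with the vial, 100 mm (x) by 64 mm (y), side and back walls 48 mm high, about 0.12 kg. Origin: centre of underside, z up. Pull tab at the back: x +40 to +50, y -18 to +18, z 48 to 88 mm; pinch it along x from above. Inside, a 30 degree ramp climbs from the floor (3 mm up, x = -12 mm) to the low front rim (x = -50, z = 25 mm): contents roll out over it once tipped front-down by 45 degrees or more
- box: fixed blue first-aid box, 116 mm (x) by 228 mm (y), origin at the centre of its underside, z up. Three pockets at y = -74, 0, +74 mm, floor 15 mm, rim 55 mm up; each holds a bin of the same yaw, 2 mm play all round. vial_bin is in any of them; the others hold like bins with a tape roll and a tin. Front (-x) faces roughly to the robot; the lid lies flat, 20 mm high, behind (+x, to x = 176 mm)
- tray: loose open steel tray, 150 mm (x) by 180 mm (y), 30 mm high, walls and floor 4 mm, 0.5 kg. Origin: centre of its underside, z up. It stands to the left or right of the box, roughly square to the robot. Beyond its outer side (in y, away from the box) the fridge top is bare for 130 mm
- vial: glass vial, amber with a white cap: a cylinder 18 mm in diameter, 42 mm long, 20 g. Origin: middle of its axis, which is its y. It lies across vial_bin's floor. Fragile: a fall of 200 mm breaks it
Things that resemble listed ones, but are neither listed nor needed, are in the scene too. There is more than one size of the tray; the one meant has the size given above.

How it is judged:
On the way, in this order (a step that is already met when the one before it is completed fails the run):
1. vial_bin is lifted clear of the box (underside over 65 mm above the fridge top) within 10 degrees of level, with the vial still in it (height (world z) of vial_bin above 0.065 m and angle between vial_bin's own z axis and vertical below 0.175 rad and distance between vial and vial_bin below 0.06 m), for 0.1 s.
2. the vial is in the tray while vial_bin is tipped (30 degrees or more) (angle between vial_bin's own z axis and vertical above 0.52 rad and x of vial in the frame of tray between -0.075 and 0.075 m and y of vial in the frame of tray between -0.09 and 0.09 m and z of vial in the frame of tray between 0 and 0.035 m).
At the end, for the whole second after the job is handed in: The vial lies inside the tray, which stands flat on the fridge top; vial_bin stands on the fridge top itself (underside within 8 mm of it, so not in the box or the tray), upright within 10 degrees, at rest and released (x of vial in the frame of tray between -0.075 and 0.075 m and y of vial in the frame of tray between -0.09 and 0.09 m and z of vial in the frame of tray between 0 and 0.035 m and angle between tray's own z axis and vertical below 0.1 rad and height (world z) of tray below 0.01 m and height (world z) of vial_bin between -0.01 and 0.008 m and angle between vial_bin's own z axis and vertical below 0.175 rad and linear speed of vial_bin below 0.03 m/s); the robot touches nothing.
It fails at once if the vial falls too far (it reaches 2 m/s, a drop of 200 mm) (linear speed of vial above 2 m/s).
It fails at once if vial_bin is dropped (falls free of the fingers at over 0.8 m/s, a drop of about 30 mm) (contact force between the fingers and vial_bin below 0.1 N and linear speed of vial_bin above 0.8 m/s).
It also fails if it takes over 51 s, if anything falls off the work surface, if the arm or the gripper's body presses on something with over 40 N, if the wrist force passes 120 N, or if a joint passes its speed limit or range.

### The arm

A 7-joint arm with a two-finger parallel gripper is mounted at the origin on the work surface. World frame = base frame: x ahead of the robot, y to its left, z up, the work surface at z = 0. Lengths are in m, angles in rad, forces in N, time in s.
With the tool pointing down it reaches from about 0.4 to 0.875 m from the base axis. Payload 19.3 kg.
Tool frame: the origin (TCP) lies between the finger pads; the fingertips stand bot.tcp_to_tips ahead of it and the grasp point (between the pads) is the TCP (bot.tcp_to_tips is the distance from the TCP to the fingertips, in m); z points along the fingers, y is the line along which they close (so a half turn about z gives the same grasp; the last joint's range is limited). The gripper opens to 85 mm and grips with 20 to 120 N. Pads are 22 mm wide; open, the fingers measure 114 mm over their backs; the gripper's body (76 mm by 85 mm) begins 54 mm behind the grasp point. The pads swing forward as they close: fully open they stand 13 mm farther back than shut.
Start: joints at [-1.332, 0.521, -0.036, 1.599, 0.021, 1.021, -0.113], TCP at [0.19, 0.595, 0.25] pointing down, gripper open.
Joint ranges: [-2.91, 2.91], [-0.3, 2.13], [-1.5, 1.42], [0.17, 2.43], [-1.26, 4.41], [0.16, 1.93], [-2.52, 2.52]. Speed limits (rad/s): [1.89, 1.89, 2.39, 2.39, 3.01, 3.01, 3.01].

### API

Orientations are given as [roll, pitch, yaw] about the fixed x, y, z axes, in that order (R = Rz(yaw) Ry(pitch) Rx(roll)).
In Python, from workcell import telemetry, grab_frame, bot gives the robot as it stands. The module is installed in compiled form; this text tells all that it offers.
- The arm moves only by the shell command python3 -m crank 'ROWS' [FORCE]. ROWS is text: rows parted by semicolons, each of 7 numbers parted by spaces: the finger opening in m, from 0 to 0.0854, then the shift along the tool's x, y, z in m, then the turn, a rotation vector about the tool's x, y, z in degrees. A call has exactly 8 rows; each row shifts and turns the commanded pose from where the row before left it, along the tool's axes as they then stand; what a row does not reach is not made up. A row lasts 1/12 s, in which the tool goes at most 41.7 mm and 7.16 degrees, less where a joint would pass 70% of its speed; a pose out of reach is approached as far as the arm can. A call with a gripper value outside its range is refused whole. The fingers move at their own pace and stop on an object; FORCE is the grip in N (left out, the last holds). Time passes only in rows, so rows that do not move let the fingers close, or fill a call up. It gives the time, the measured TCP pose, the force, the opening and the grip force at its end, in the units of the state.
- telemetry.observe(): the state, without advancing time (a new reading comes with each control period).
- grab_frame(name): name is "side" or "top" or "wrist"; returns a dict with "pixels" (384x512x3 uint8, red, green, blue), "depth" (384x512 float32, m along the optical axis (not along the pixel's ray), 0 where there is no reading), "vertical_fov" (degrees; the focal length in pixels is half the picture's height over the tangent of half this angle, whatever the lens; pixels are square), "cx", "cy" (the principal point, pixels), "R" (3x3) and "t" (3): a world point X has camera coordinates R X + t; the wrist camera has in their place "hand_eye" (4x4, takes a point from camera to tool coordinates, whose origin is the TCP and whose axes are the flange's). Camera axes: x right, y down, z forward; pixel columns grow to the right and rows downward; lengths in m; the calibration is good to about 2 mm. The wrist camera is an equidistant fisheye: a pixel r from the principal point sees the ray r / f radians off the axis. A picture is of the moment at which its call begins: read the wrist's pose just before it.
- bot.job_done(): hands the job in; it is judged then, once.
The state is a dict: "clock": time; "qpos": joint angles; "qd": joint speeds; "joint_efforts": joint torques, N m; "position": TCP position; "tool_rot": TCP orientation; "force": force on the tool from outside, world axes, zero at the start; "moment": the same for the moment, N m; "grip_width": finger opening in m; "finger_force": force on a finger pad.
Only numpy, scipy, OpenCV 4.12 (cv2) and the standard library are available. Lean on these libraries where they do the work, as an engineer would, in place of code of your own. Each camera call takes 0.05 s, during which the arm holds its last target. There are 200 camera calls.

## Working session

There is one attempt and no reset: what is moved stays moved. The work goes in short steps, Python scripts to look and compute and a shell command to move; the robot and the scene stay as the last step left them, time stands still between calls to the robot, and variables do not carry over. Pictures are saved under pics/ and viewed, at most 10 in all, crops included, and the job is handed in when it is done.

```bash
mkdir -p pics
cat > h.py <<'E'
import numpy as np, cv2
from workcell import telemetry, grab_frame, bot
def world(f):
    h,w=f["depth"].shape; F=h/2/np.tan(np.radians(f["vertical_fov"])/2)
    v,u=np.mgrid[:h,:w]; d=f["depth"]
    P=np.stack([(u-f["cx"])/F*d,(v-f["cy"])/F*d,d],-1)
    return (P-np.array(f["t"]))@np.array(f["R"])
E
python3 - <<'E'
from h import *
s=telemetry.observe();print(s["clock"],s["position"],s["tool_rot"],bot.tcp_to_tips)
for n in("top","side"):
    f=grab_frame(n); np.savez("pics/%s.npz"%n,P=world(f),px=f["pixels"],d=f["depth"])
    cv2.imwrite("pics/%s.png"%n,f["pixels"][...,::-1]); print(n,f["vertical_fov"],f["t"],f["R"])
E
```

```text
0.0 [0.1898928  0.59513353 0.24971111] [-3.14044062e+00  8.75887391e-05  2.83278871e+00] 0.019
top 43.937604016165565 [-0.0183069   0.62782311  1.02820309] [[-1.45529458e-03 -9.99953408e-01  9.54273480e-03]
 [-9.96452566e-01  6.47104554e-04 -8.41538230e-02]
 [ 8.41437270e-02 -9.63135118e-03 -9.96407081e-01]]
side 51.224871700185176 [-0.58797018  0.16707724  0.65999763] [[ 0.96299624 -0.26951267  0.00107491]
 [-0.20396284 -0.73137547 -0.65076039]
 [ 0.17617434  0.62646057 -0.7592824 ]]
```

View pics/top.png

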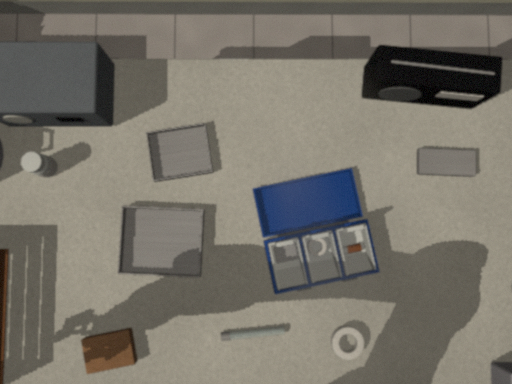

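View pics/side.png

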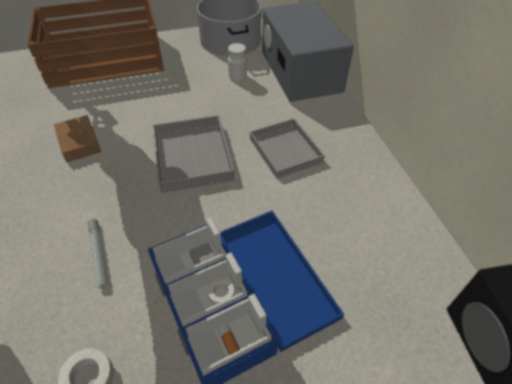

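Top view: the box has three bins, at (286,262) with a grey tin, (321,255) with a white tape roll, and (355,248) with an amber object, which fits the vial. There are two trays: a large one at (162,241) and a small one at (182,152). I'll measure both and confirm the vial in an enlarged crop.

Run:
```python
from h import *
for n in ("top","side"):
    z=np.load(f"pics/{n}.npz");P,px=z["P"],z["px"];hsv=cv2.cvtColor(px,cv2.COLOR_RGB2HSV)
    X,Y,Z=P[...,0],P[...,1],P[...,2];ok=z["d"]>0
    def rect(m,l):
        q=np.c_[X[m],Y[m]].astype(np.float32); c,s,a=cv2.minAreaRect(q)
        print(n,l,m.sum(),np.round(c,4),np.round(s,4),round(a,2),"z",np.round(np.percentile(Z[m],[5,50,95]),4))
        return c
    blue=ok&(hsv[...,0]>105)&(hsv[...,0]<130)&(hsv[...,1]>120)
    rect(blue,"blue")
    amber=ok&(hsv[...,0]<18)&(hsv[...,1]>110)&(abs(X-.62)<.15)&(Y<.1)&(Y>-.35)
    if amber.sum(): rect(amber,"amber")
    hi=ok&(Z>.085)&(Z<.12)&(Y<.1)&(Y>-.35)&(X>.4)&(X<.75)
    k,lab=cv2.connectedComponents(hi.astype(np.uint8))
    for i in range(1,k):
        if (lab==i).sum()>12: rect(lab==i,"tab %s"%np.round(np.argwhere(lab==i).mean(0)[::-1]))
    rim=ok&(Z>.02)&(Z<.04)&(Y>.1)&(Y<.5)&(X>.4)&(X<.95)
    k,lab=cv2.connectedComponents(rim.astype(np.uint8))
    for i in range(1,k):
        if (lab==i).sum()>60: rect(lab==i,"rim %s"%np.round(np.argwhere(lab==i).mean(0)[::-1]))
    if n=="top":print("floor z",np.median(Z[330:370,180:210]),np.median(Z[100:130,240:320]))
t=cv2.imread("pics/top.png")[205:305,245:395]; s=cv2.imread("pics/side.png")[200:384,140:360]
t=cv2.resize(t,None,fx=2.6,fy=2.6,interpolation=2);s=cv2.resize(s,(int(220*t.shape[0]/184),t.shape[0]),interpolation=2)
cv2.imwrite("pics/crop.png",cv2.hconcat([t,s]))
```

```text
top blue 5050 [ 0.6513 -0.1125] [0.4422 0.8825] 11.38 z [0.0006 0.0041 0.0534]
top amber 75 [ 0.5098 -0.2392] [0.0135 0.0264] 8.65 z [0.0307 0.0348 0.0372]
top tab [355. 228.] 95 [ 0.5515 -0.2286] [0.01   0.0362] 12.08 z [0.0953 0.102  0.1048]
top tab [320. 236.] 94 [ 0.5366 -0.1561] [0.0099 0.0365] 12.48 z [0.0944 0.1026 0.1056]
top tab [285. 243.] 90 [ 0.5214 -0.0831] [0.0099 0.035 ] 11.77 z [0.0938 0.1025 0.1049]
top rim [ 87. 109.] 350 [0.8096 0.3641] [0.1153 0.2477] 36.26 z [0.0224 0.0305 0.0386]
top rim [ 51. 168.] 82 [0.6869 0.4297] [0.015  0.0445] 72.8 z [0.0209 0.0293 0.0386]
top rim [146. 242.] 519 [0.5247 0.1859] [0.1763 0.1499] 87.39 z [0.0215 0.0289 0.0326]
floor z -0.00010296243853040969 -0.00040598512236070375
side blue 9701 [ 0.5502 -0.1534] [0.2325 0.2265] 11.85 z [0.003  0.0051 0.0554]
side amber 217 [ 0.5081 -0.2396] [0.0151 0.0293] 12.01 z [0.0319 0.0353 0.0375]
side tab [213. 229.] 195 [ 0.5215 -0.0833] [0.0102 0.0368] 11.52 z [0.0873 0.1023 0.1045]
side tab [233. 266.] 232 [ 0.5366 -0.1553] [0.0103 0.036 ] 12.03 z [0.0869 0.1026 0.1046]
side tab [257. 308.] 273 [ 0.5513 -0.2277] [0.0105 0.0361] 11.89 z [0.0879 0.1025 0.1046]
side rim [304.  84.] 561 [0.8099 0.3647] [0.1189 0.2474] 37.06 z [0.0206 0.0295 0.0389]
side rim [237.  71.] 127 [0.6871 0.4333] [0.023  0.0472] 72.94 z [0.021  0.0303 0.0391]
side rim [188. 134.] 561 [0.5246 0.1866] [0.1793 0.1502] 87.62 z [0.0211 0.0288 0.0314]
side rim [267. 135.] 139 [0.6924 0.1839] [0.1509 0.0761] 51.66 z [0.0204 0.0225 0.0243]
side rim [308. 136.] 67 [0.7781 0.1563] [0.0049 0.1131] 9.11 z [0.0205 0.0223 0.0243]
```

View pics/crop.png

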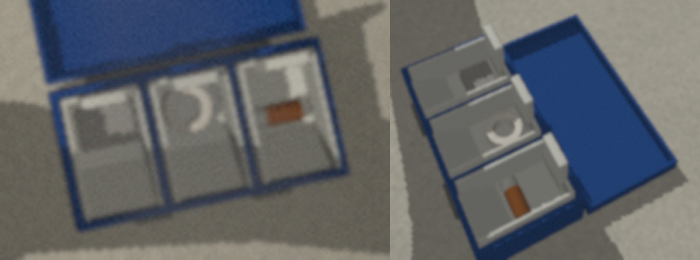

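The crop confirms the amber vial with its white cap is in the right-hand bin, top px (355,248), side px (230,342). The tray meant is the large one at (162,241): its rim measures 179 × 150 mm, centred at (0.525, 0.186). The small tray is about 113 mm wide. The tilt may run into the joint 6 limit, so I'll rehearse the tip pose over the tray on the way to the box.

```bash
cat >> h.py <<'E'
import sys
from scipy.spatial.transform import Rotation as Ro
from scipy.linalg import expm, logm
def T(R,p): M=np.eye(4);M[:3,:3]=R;M[:3,3]=p;return M
def cur():
    s=telemetry.observe();return T(Ro.from_euler("xyz",s["tool_rot"]).as_matrix(),s["position"])
G=T(np.array([[0,1,0],[1,0,0],[0,0,-1.]]),[.045,0,.072])   # tool in bin frame
def bin_pose(x,y,z,yaw,tilt=0): # underside centre; tilt = front-down deg
    return T(Ro.from_euler("z",yaw,degrees=True).as_matrix()@Ro.from_euler("y",-tilt,degrees=True).as_matrix(),[x,y,z])
def tool_for(*a): return bin_pose(*a)@G
def rows(T0,Tg,n=None):
    D=np.linalg.inv(T0)@Tg; L=np.real(logm(D))
    w=np.degrees(np.linalg.norm([L[2,1],L[0,2],L[1,0]]))
    m=int(np.ceil(max(w/7.1,np.linalg.norm(L[:3,3])/.041))) ; n=n or m
    E=expm(L/n);r=Ro.from_matrix(E[:3,:3]).as_rotvec(degrees=True)
    print("min",m,"n",n,"row:",*np.round(E[:3,3],4),*np.round(r,2)); return Tg
def tip_origin(tilt,corner,yaw): # origin so that front-bottom edge is at corner
    return np.array(corner)-bin_pose(0,0,0,yaw,tilt)[:3,:3]@[-.05,0,0]
E
python3 - <<'E'
from h import *
tilt=52
o=tip_origin(tilt,[.555,.185,.025],0)
Tg=tool_for(*o,0,tilt); lvl=Tg.copy(); lvl[:3,:3]=tool_for(0,0,0,0)[:3,:3]; lvl[2,3]=.22
print("tip TCP",Tg[:3,3],"lvl",lvl[:3,3])
rows(cur(),lvl,16); rows(lvl,Tg,8)
g=tool_for(.5073,-.2371,.015,11.7);print("grasp",g[:3,3])
E
```

```text
tip TCP [0.55675107 0.185      0.14418865] lvl [0.55675107 0.185      0.22      ]
min 15 n 16 row: -0.0367 0.0022 0.0019 -0.0 0.0 4.52
min 8 n 8 row: 0.0 -0.0038 0.009 -6.5 0.0 0.0
grasp [ 0.55136503 -0.22797457  0.087     ]
```

```bash
R="";python3 -m crank '0.05 -0.0367 0.0022 0.0019 0 0 4.52;0.05 -0.0367 0.0022 0.0019 0 0 4.52;0.05 -0.0367 0.0022 0.0019 0 0 4.52;0.05 -0.0367 0.0022 0.0019 0 0 4.52;0.05 -0.0367 0.0022 0.0019 0 0 4.52;0.05 -0.0367 0.0022 0.0019 0 0 4.52;0.05 -0.0367 0.0022 0.0019 0 0 4.52;0.05 -0.0367 0.0022 0.0019 0 0 4.52'
python3 -m crank '0.05 -0.0367 0.0022 0.0019 0 0 4.52;0.05 -0.0367 0.0022 0.0019 0 0 4.52;0.05 -0.0367 0.0022 0.0019 0 0 4.52;0.05 -0.0367 0.0022 0.0019 0 0 4.52;0.05 -0.0367 0.0022 0.0019 0 0 4.52;0.05 -0.0367 0.0022 0.0019 0 0 4.52;0.05 -0.0367 0.0022 0.0019 0 0 4.52;0.05 -0.0367 0.0022 0.0019 0 0 4.52'
python3 -c "
from h import *
print(cur()); print(telemetry.observe()['qpos'])"
```

```text
clock: 0.77
position: [0.4416, 0.4491, 0.2346]
tool_rot: [-3.141, 0.0, 2.198]
force: [1.0, 0.4, 0.4]
grip_width: 0.05
finger_force: 0.0
clock: 1.43
position: [0.5572, 0.1838, 0.2196]
tool_rot: [-3.141, 0.0, 1.566]
force: [2.2, -0.1, -0.7]
grip_width: 0.0503
finger_force: 0.0
[[ 4.31360998e-03  9.99990689e-01 -1.19301901e-04  5.57235493e-01]
 [ 9.99990667e-01 -4.31363853e-03 -2.40130270e-04  1.83750949e-01]
 [-2.40642660e-04 -1.18264959e-04 -9.99999964e-01  2.19559267e-01]
 [ 0.00000000e+00  0.00000000e+00  0.00000000e+00  1.00000000e+00]]
[-0.65498248  0.5177203   0.33637891  1.74921987 -0.20819526  0.90988994
 -0.23532772]
```

```bash
python3 -m crank '0.05 0 -0.0038 0.009 -6.5 0 0;0.05 0 -0.0038 0.009 -6.5 0 0;0.05 0 -0.0038 0.009 -6.5 0 0;0.05 0 -0.0038 0.009 -6.5 0 0;0.05 0 -0.0038 0.009 -6.5 0 0;0.05 0 -0.0038 0.009 -6.5 0 0;0.05 0 -0.0038 0.009 -6.5 0 0;0.05 0 -0.0038 0.009 -6.5 0 0'
python3 -c "
from h import *
print(cur()); print(telemetry.observe()['qpos'])
g=tool_for(.5073,-.2371,.015,11.7);g[2,3]=.22
rows(cur(),g)"
```

```text
clock: 2.1
position: [0.5466, 0.1626, 0.1752]
tool_rot: [2.651, 0.067, 1.532]
force: [0.9, -0.4, -0.9]
grip_width: 0.0504
finger_force: 0.0
[[ 0.03842323  0.88281427  0.46814808  0.54664209]
 [ 0.99704584 -0.00268899 -0.07676169  0.1626467 ]
 [-0.06650747  0.46971452 -0.88030962  0.17519341]
 [ 0.          0.          0.          1.        ]]
[-0.91828811  0.46468879  0.45294967  2.18019621  0.65138156  0.19316486
 -1.18799269]
min 10 n 10 row: -0.0393 -0.0016 -0.0032 2.75 0.71 -1.27
```

Only 28° is reached before joint 6 hits its limit, so tipping has to be at another yaw. I'll fit a simple kinematic model from the states so far to plan a reachable tip.

```bash
cat > kin.py <<'E'
from h import *
import itertools
from scipy.optimize import least_squares
S=[([-1.332,.521,-.036,1.599,.021,1.021,-.113],[.1898928,.59513353,.24971111],[-3.14044062,0.0000876,2.83278871]),
([-.65498248,.5177203,.33637891,1.74921987,-.20819526,.90988994,-.23532772],[.557235,.183751,.219559],None),
([-.91828811,.46468879,.45294967,2.18019621,.65138156,.19316486,-1.18799269],[.54664209,.1626467,.17519341],None)]
RM=[Ro.from_euler("xyz",S[0][2]).as_matrix(),
np.array([[.0043136,.9999907,-.0001193],[.9999907,-.0043136,-.0002401],[-.00024064,-.00011826,-1]]),
np.array([[.03842323,.88281427,.46814808],[.99704584,-.00268899,-.07676169],[-.06650747,.46971452,-.88030962]])]
def frames(q,sg,o1,o7):
    ax="zyzyzyz";sn=[sg[0],1,sg[1],1,sg[2],1,sg[3]];off=[o1,0,0,0,0,0,o7];R=np.eye(3);out=[]
    for a,s,q_,o in zip(ax,sn,q,off): R=R@Ro.from_euler(a,s*q_+o).as_matrix(); out.append(R)
    return out
E
python3 - <<'E'
from kin import *
res=[]
for sg in itertools.product([1,-1],repeat=4):
  for g in itertools.product([-1.5,0,1.5,3],repeat=2):
    f=lambda x:np.concatenate([(frames(s[0],sg,*x)[-1]-M).ravel() for s,M in zip(S,RM)])
    r=least_squares(f,g);res.append((r.cost,sg,r.x))
res.sort(key=lambda t:t[0])
for r in res[:3]+[x for x in res if x[1]!=res[0][1]][:2]:print(r)
_,sg,x=res[0]
A=[];b=[]
for s in S:
    F=frames(s[0],sg,*x); A.append(np.c_[np.array([0,0,1]),F[1][:,2],F[3][:,2],F[6][:,2]]);b.append(s[1])
A=np.vstack(A);b=np.concatenate(b);l,*_=np.linalg.lstsq(A,b,rcond=None);print(l,(A@l-b)*1000)
E
```

```text
(np.float64(4.949703556289831e-06), (-1, -1, -1, -1), array([1.37714023e-04, 1.57065893e+00]))
(np.float64(4.949703556289938e-06), (-1, -1, -1, -1), array([1.37713989e-04, 1.57065893e+00]))
(np.float64(4.949703556289988e-06), (-1, -1, -1, -1), array([1.37714058e-04, 1.57065893e+00]))
(np.float64(0.475429867955489), (-1, 1, -1, -1), array([-1.50685509,  0.48501436]))
(np.float64(0.4754298679850475), (-1, 1, -1, -1), array([-1.50682217, -5.79813803]))
[0.57408502 0.38576037 0.50555949 0.37932002] [-6.02319623e+01  1.48103151e+01  1.58892633e+01 -1.74361150e+01
  2.38329216e+01  1.51536055e-02  3.61753471e+00 -2.75038287e+00
 -1.59044169e+01]
```

Orientation fits exactly with a z-y-z-y-z-y-z chain; position still needs link offsets. I'll gather samples on the way to the bin.

```bash
cat > rec.py <<'E'
from h import *
import json
s=telemetry.observe();C=cur()
open("samples.jsonl","a").write(json.dumps([list(s["qpos"]),C.tolist()])+"\n")
E
python3 rec.py
python3 -m crank '0.05 -0.0393 -0.0016 -0.0032 2.75 0.71 -1.27;0.05 -0.0393 -0.0016 -0.0032 2.75 0.71 -1.27;0.05 -0.0393 -0.0016 -0.0032 2.75 0.71 -1.27;0.05 -0.0393 -0.0016 -0.0032 2.75 0.71 -1.27;0.05 -0.0393 -0.0016 -0.0032 2.75 0.71 -1.27;0.05 0 0 0 0 0 0;0.05 0 0 0 0 0 0;0.05 0 0 0 0 0 0'; python3 rec.py
python3 -c "
from h import *
g=tool_for(.5073,-.2371,.015,11.7);g[2,3]=.2
rows(cur(),g,8)"
```

```text
clock: 2.77
position: [0.5402, 0.0641, 0.1828]
tool_rot: [2.783, 0.066, 1.588]
force: [0.5, -0.3, 0.4]
grip_width: 0.0496
finger_force: 0.0
min 8 n 8 row: -0.0366 -0.0021 -0.001 2.51 0.71 -1.24
```

```bash
python3 -m crank '0.05 -0.0366 -0.0021 -0.001 2.51 0.71 -1.24;0.05 -0.0366 -0.0021 -0.001 2.51 0.71 -1.24;0.05 -0.0366 -0.0021 -0.001 2.51 0.71 -1.24;0.05 -0.0366 -0.0021 -0.001 2.51 0.71 -1.24;0.05 -0.0366 -0.0021 -0.001 2.51 0.71 -1.24;0.05 -0.0366 -0.0021 -0.001 2.51 0.71 -1.24;0.05 -0.0366 -0.0021 -0.001 2.51 0.71 -1.24;0.05 -0.0366 -0.0021 -0.001 2.51 0.71 -1.24'; python3 rec.py
python3 -c "
from h import *
g=tool_for(.5073,-.2371,.015,11.7);g[2,3]=.17
rows(cur(),g,6);print(telemetry.observe()['qpos'])"
```

```text
clock: 3.43
position: [0.5477, -0.1838, 0.1985]
tool_rot: [3.091, 0.02, 1.749]
force: [1.2, 1.0, -0.5]
grip_width: 0.05
finger_force: 0.0
min 2 n 6 row: -0.0073 -0.0009 0.0048 0.48 0.2 -0.25
[ 0.40715025  0.49188604 -0.25421742  1.8137616   0.16758974  0.80156317
  0.24971687]
```

```bash
python3 -m crank '0.05 -0.0073 -0.0009 0.0048 0.48 0.2 -0.25;0.05 -0.0073 -0.0009 0.0048 0.48 0.2 -0.25;0.05 -0.0073 -0.0009 0.0048 0.48 0.2 -0.25;0.05 -0.0073 -0.0009 0.0048 0.48 0.2 -0.25;0.05 -0.0073 -0.0009 0.0048 0.48 0.2 -0.25;0.05 -0.0073 -0.0009 0.0048 0.48 0.2 -0.25;0.05 0 0 0 0 0 0;0.05 0 0 0 0 0 0'; python3 rec.py
python3 - <<'E'
from h import *
g=tool_for(.5073,-.2371,.015,11.7)
rows(cur(),g,6)
import json
from kin import S,RM,frames
D=[(s[0],M,s[1]) for s,M in zip(S[:2],RM)]
for l in open("samples.jsonl"):
    q,C=json.loads(l);C=np.array(C);D.append((q,C[:3,:3],C[:3,3]))
sg=(-1,-1,-1,-1);A=[];b=[];oe=[]
for q,M,p in D:
    F=frames(q,sg,0,np.pi/2);oe.append(np.abs(F[-1]-M).max())
    A.append(np.c_[[0,0,1],F[1][:,1],F[1][:,2],F[3][:,0],F[3][:,1],F[3][:,2],F[2][:,0],F[5][:,0],F[5][:,1],F[5][:,2]]);b.append(p)
A=np.vstack(A);b=np.concatenate(b)
l=np.linalg.solve(A.T@A+1e-7*np.eye(10),A.T@b);print("ori",np.max(oe),np.round(l,4),"res mm",np.abs(A@l-b).max()*1000)
np.save("L.npy",l)
E
```

```text
clock: 4.1
position: [0.5511, -0.2278, 0.1698]
tool_rot: [3.14, 0.001, 1.772]
force: [-0.8, 0.4, 0.0]
grip_width: 0.0502
finger_force: 0.0
min 3 n 6 row: -0.0 0.0 0.0138 0.02 0.01 -0.03
ori 0.002116359821921252 [ 0.3139 -0.0211  0.5263 -0.0014 -0.037   0.4154  0.0105  0.0043 -0.0009
  0.299 ] res mm 0.3077824477040192
```

The model now fits to 0.3 mm, so I can plan a reachable tip.

```bash
cat >> kin.py <<'E'
LL=np.load("L.npy") if __import__("os").path.exists("L.npy") else None
lo=np.array([-2.91,-.3,-1.5,.17,-1.26,.16,-2.52])+.06; hi=np.array([2.91,2.13,1.42,2.43,4.41,1.93,2.52])-.06
def fk(q):
    F=frames(q,(-1,)*4,0,np.pi/2)
    A=np.c_[[0,0,1],F[1][:,1],F[1][:,2],F[3][:,0],F[3][:,1],F[3][:,2],F[2][:,0],F[5][:,0],F[5][:,1],F[5][:,2]]
    return T(F[-1],A@LL)
def ik(Tg,q0,reg=1e-3):
    q0=np.clip(q0,lo+1e-3,hi-1e-3)
    def f(q):
        C=fk(q);return np.r_[(C[:3,3]-Tg[:3,3])*5,(C[:3,:3]-Tg[:3,:3]).ravel(),reg*(q-q0)]
    r=least_squares(f,q0,bounds=(lo,hi),max_nfev=60);return r.x,np.linalg.norm(f(r.x)[:12])
def tipT(yaw,tilt,c=(.525,.186),back=.03,z=.025):
    d=np.array([np.cos(np.radians(yaw)),np.sin(np.radians(yaw))])
    return tool_for(*tip_origin(tilt,[*(np.array(c)+back*d),z],yaw),yaw,tilt)
E
python3 - <<'E'
from kin import *
qc=np.array(telemetry.observe()["qpos"])
for yaw in range(-180,180,15):
    Tg=tipT(yaw,52); L=tool_for(0,0,0,yaw);L[:3,3]=Tg[:3,3];L[2,3]=.25
    q,e=ik(L,[-.65,.52,.34,1.75,-.2,.91,np.clip(np.radians(18-yaw+0)*1-.0,-2.4,2.4)])
    q0=q;ok=e; 
    for k in range(1,9):   # follow continuously
        W=tool_for(0,0,0,yaw,52*k/8);W[:3,3]=L[:3,3]+(Tg[:3,3]-L[:3,3])*k/8
        q,e2=ik(W,q)
    print(yaw,"lvl err %.3f"%e,"tip err %.3f"%e2,np.round(q0,2),np.round(q,2))
E
```

```text
-180 lvl err 0.000 tip err 0.000 [-0.11  0.4  -0.48  1.84  0.22  0.95  2.46] [ 0.06  1.08 -0.75  1.3   0.15  1.74  2.46]
-165 lvl err 0.000 tip err 0.048 [ 0.28  0.54 -1.02  1.83  0.52  1.07  2.46] [ 0.08  1.16 -0.97  1.29  0.41  1.87  2.46]
-150 lvl err 0.017 tip err 0.235 [ 0.47  0.79 -1.44  1.83  0.82  1.3   2.46] [ 0.09  1.16 -1.09  1.41  0.59  1.87  2.46]
-135 lvl err 0.279 tip err 0.419 [ 0.41  0.79 -1.44  1.9   0.94  1.3   2.46] [ 0.07  1.16 -1.16  1.53  0.75  1.87  2.46]
-120 lvl err 0.523 tip err 0.589 [ 0.38  0.78 -1.44  2.01  1.09  1.25  2.46] [ 0.02  1.14 -1.18  1.67  0.9   1.87  2.46]
-105 lvl err 0.742 tip err 0.738 [ 0.38  0.76 -1.44  2.15  1.28  1.16  2.46] [-0.05  1.12 -1.17  1.81  1.04  1.87  2.46]
-90 lvl err 0.829 tip err 1.000 [-0.27  0.33 -0.27  2.34  1.74  0.22  2.46] [-1.34  0.97  0.78  2.34  1.63  0.22  2.46]
-75 lvl err 0.869 tip err 0.793 [-0.32  0.34 -0.2   2.36  2.01  0.22  2.46] [-1.39  1.02  0.85  2.33  1.82  0.22  2.46]
-60 lvl err 0.000 tip err 0.000 [-1.04  0.63  0.99  1.8  -0.6   1.05 -0.87] [-1.53  1.31  1.26  1.95 -0.46  0.66 -1.33]
-45 lvl err 0.
[... 1077 characters left out ...]
ip err 0.000 [-0.31  0.44 -0.26  1.74  0.13  0.97  0.95] [ 0.59  0.93 -0.95  1.96 -0.44  0.47  1.88]
105 lvl err 0.000 tip err 0.000 [-0.22  0.44 -0.39  1.76  0.19  0.98  1.15] [ 0.5   0.94 -0.87  1.83 -0.35  0.75  1.95]
120 lvl err 1.286 tip err 1.015 [-0.99  0.79  1.36  2.16 -1.2   1.28 -2.46] [-0.61  1.16  1.05  2.02 -1.2   1.87 -2.46]
135 lvl err 1.006 tip err 0.836 [-1.06  0.8   1.36  2.14 -1.2   1.22 -2.46] [-0.71  1.21  1.12  1.93 -1.2   1.87 -2.46]
150 lvl err 0.727 tip err 0.684 [-1.13  0.82  1.36  2.11 -1.2   1.18 -2.46] [-0.81  1.26  1.19  1.83 -1.16  1.87 -2.46]
165 lvl err 0.478 tip err 0.526 [-1.18  0.84  1.36  2.07 -1.19  1.16 -2.46] [-0.86  1.28  1.21  1.69 -1.01  1.87 -2.46]
```

```bash
python3 -m crank '0.05 0 0 0.0138 0 0 0;0.05 0 0 0.0138 0 0 0;0.05 0 0 0.0138 0 0 0;0.05 0 0 0.0138 0 0 0;0.05 0 0 0.0138 0 0 0;0.05 0 0 0.0138 0 0 0;0.05 0 0 0 0 0 0;0.05 0 0 0 0 0 0' 40
```

```text
clock: 4.77
position: [0.5513, -0.2274, 0.0875]
tool_rot: [3.14, 0.001, 1.772]
force: [0.9, -0.1, 0.6]
grip_width: 0.0498
finger_force: 0.0
```

```bash
python3 -m crank '0 0 0 0 0 0 0;0 0 0 0 0 0 0;0 0 0 0 0 0 0;0 0 0 0 0 0 0;0 0 0 0 0 0 0;0 0 0 0 0 0 0;0 0 0 0 0 0 0;0 0 0 0 0 0 0' 60
python3 -m crank '0 0 0 -0.004 0 0 0;0 0 0 -0.006 0 0 0;0 0 0 -0.008 0 0 0;0 0 0 -0.01 0 0 0;0 0 0 -0.01 0 0 0;0 0 0 -0.01 0 0 0;0 0 0 -0.01 0 0 0;0 0 0 -0.01 0 0 0'
python3 - <<'E'
from kin import *
f=grab_frame("side");cv2.imwrite("pics/lift.png",f["pixels"][...,::-1])
q=np.array(telemetry.observe()["qpos"]);print(q)
u=cur();u2=u.copy();u2[2,3]=.26;rows(u,u2)
Tg=tipT(105,52);L=tool_for(0,0,0,105);L[:3,3]=Tg[:3,3];L[2,3]=.23;print(L[:3,3],Tg[:3,3])
rows(u2,L,16)
E
```

```text
clock: 5.43
position: [0.5527, -0.228, 0.0884]
tool_rot: [3.137, 0.002, 1.772]
force: [5.7, -0.1, 7.2]
grip_width: 0.009
finger_force: 62.6
clock: 6.1
position: [0.5509, -0.2281, 0.1564]
tool_rot: [3.14, 0.001, 1.772]
force: [0.4, -0.5, -1.6]
grip_width: 0.0093
finger_force: 61.4
[ 0.46207315  0.59297855 -0.24276347  1.75218776  0.18631715  0.81431866
  0.3321331 ]
min 3 n 3 row: -0.0001 0.0001 -0.0339 -0.0 -0.0 0.0
[0.51678222 0.21666917 0.23      ] [0.51678222 0.21666917 0.14418865]
min 14 n 16 row: 0.0197 0.0242 0.0019 0.0 0.02 -5.84
```

View pics/lift.png

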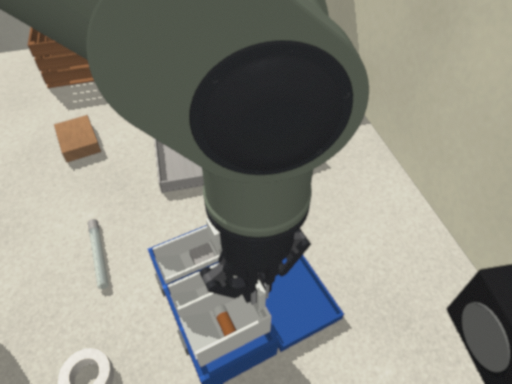

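The side view shows the bin lifted, level, with the vial at (226,320). I'll raise it farther and swing it over the tray, turning gently.

```bash
python3 -m crank '0 0 0 -0.012 0 0 0;0 0 0 -0.014 0 0 0;0 0 0 -0.014 0 0 0;0 0 0 -0.014 0 0 0;0 0 0 -0.014 0 0 0;0 0 0 -0.014 0 0 0;0 0 0 -0.012 0 0 0;0 0 0 -0.006 0 0 0'
python3 - <<'E'
from kin import *
Tg=tipT(105,52);L=tool_for(0,0,0,105);L[:3,3]=Tg[:3,3];L[2,3]=.23
rows(cur(),L,24)
E
```

```text
clock: 6.82
position: [0.5512, -0.228, 0.2571]
tool_rot: [3.138, 0.002, 1.772]
force: [0.4, -0.2, -1.4]
grip_width: 0.0093
finger_force: 61.4
min 14 n 24 row: 0.0129 0.0164 0.0011 0.0 0.01 -3.9
```

```bash
python3 -m crank '0 0.0129 0.0164 0.0011 0 0 -3.9;0 0.0129 0.0164 0.0011 0 0 -3.9;0 0.0129 0.0164 0.0011 0 0 -3.9;0 0.0129 0.0164 0.0011 0 0 -3.9;0 0.0129 0.0164 0.0011 0 0 -3.9;0 0.0129 0.0164 0.0011 0 0 -3.9;0 0.0129 0.0164 0.0011 0 0 -3.9;0 0.0129 0.0164 0.0011 0 0 -3.9'
python3 -m crank '0 0.0129 0.0164 0.0011 0 0 -3.9;0 0.0129 0.0164 0.0011 0 0 -3.9;0 0.0129 0.0164 0.0011 0 0 -3.9;0 0.0129 0.0164 0.0011 0 0 -3.9;0 0.0129 0.0164 0.0011 0 0 -3.9;0 0.0129 0.0164 0.0011 0 0 -3.9;0 0.0129 0.0164 0.0011 0 0 -3.9;0 0.0129 0.0164 0.0011 0 0 -3.9'
python3 - <<'E'
from kin import *
Tg=tipT(105,52);L=tool_for(0,0,0,105);L[:3,3]=Tg[:3,3];L[2,3]=.23
rows(cur(),L,8)
E
```

```text
clock: 7.48
position: [0.6251, -0.0796, 0.2463]
tool_rot: [3.141, 0.001, 2.32]
force: [-0.3, -0.1, -2.5]
grip_width: 0.0092
finger_force: 61.3
clock: 8.15
position: [0.6112, 0.0858, 0.2376]
tool_rot: [3.142, 0.002, 2.867]
force: [0.5, 0.2, -1.6]
grip_width: 0.0086
finger_force: 61.3
min 5 n 8 row: 0.0126 0.0161 0.0009 -0.0 0.02 -3.84
```

```bash
python3 -m crank '0 0.0126 0.0161 0.001 0 0 -3.84;0 0.0126 0.0161 0.001 0 0 -3.84;0 0.0126 0.0161 0.001 0 0 -3.84;0 0.0126 0.0161 0.001 0 0 -3.84;0 0.0126 0.0161 0.001 0 0 -3.84;0 0.0126 0.0161 0.001 0 0 -3.84;0 0.0126 0.0161 0.001 0 0 -3.84;0 0.0126 0.0161 0.001 0 0 -3.84'
python3 - <<'E'
from kin import *
q0=q=np.array(telemetry.observe()["qpos"]);print(np.round(q,2))
Tg=tipT(105,52);C=cur();print(C[:3,3])
a=tipT(105,25)
print("n1");rows(C,a,8);print("n2");rows(a,Tg,8)
for M in (a,Tg):
    q,e=ik(M,q);print(e,np.round(q,2),M[:3,3])
E
```

```text
clock: 8.82
position: [0.5167, 0.2169, 0.2294]
tool_rot: [-3.14, 0.002, -2.879]
force: [1.0, 0.0, -1.0]
grip_width: 0.0093
finger_force: 61.3
[ 0.01  0.53 -0.72  1.77  0.41  1.    0.97]
[0.51671887 0.21693391 0.2293525 ]
n1
min 4 n 8 row: 0.0 0.0043 0.0135 -3.13 0.01 0.01
n2
min 4 n 8 row: -0.0 -0.0044 -0.0055 -3.37 -0.0 0.0
9.674165802520338e-06 [ 0.25  0.79 -0.91  1.87  0.28  0.64  1.16] [0.50282678 0.26875157 0.1304029 ]
7.993680143963793e-06 [ 0.66  1.12 -1.19  1.82  0.13  0.75  1.53] [0.51678222 0.21666917 0.14418865]
```

```bash
python3 -m crank '0 0 0.0043 0.0135 -3.13 0 0;0 0 0.0043 0.0135 -3.13 0 0;0 0 0.0043 0.0135 -3.13 0 0;0 0 0.0043 0.0135 -3.13 0 0;0 0 0.0043 0.0135 -3.13 0 0;0 0 0.0043 0.0135 -3.13 0 0;0 0 0.0043 0.0135 -3.13 0 0;0 0 0.0043 0.0135 -3.13 0 0'
python3 - <<'E'
from kin import *
q=np.array(telemetry.observe()["qpos"]);print(np.round(q,2))
C=cur();print(C[:3,3]);rows(C,tipT(105,54),8)
E
```

```text
clock: 9.48
position: [0.504, 0.2683, 0.1304]
tool_rot: [2.704, 0.003, -2.884]
force: [-0.2, 0.4, -2.4]
grip_width: 0.0092
finger_force: 61.3
[ 0.24  0.78 -0.88  1.87  0.25  0.63  1.19]
[0.50403475 0.26829709 0.13044783]
min 5 n 8 row: 0.0001 -0.0047 -0.0058 -3.61 0.04 -0.01
```

```bash
python3 -m crank '0 0 -0.0047 -0.0058 -3.61 0 0;0 0 -0.0047 -0.0058 -3.61 0 0;0 0 -0.0047 -0.0058 -3.61 0 0;0 0 -0.0047 -0.0058 -3.61 0 0;0 0 -0.0047 -0.0058 -3.61 0 0;0 0 -0.0047 -0.0058 -3.61 0 0;0 0 -0.0047 -0.0058 -3.61 0 0;0 0 -0.0047 -0.0058 -3.61 0 0'
python3 -m crank '0 0 0 0 0 0 0;0 0 0 0 0 0 0;0 0 0 0 0 0 0;0 0 0 0 0 0 0;0 0 0 0 0 0 0;0 0 0 0 0 0 0;0 0 0 0 0 0 0;0 0 0 0 0 0 0'
python3 - <<'E'
from kin import *
ims=[grab_frame(n)["pixels"][...,::-1] for n in("top","side")]
cv2.imwrite("pics/tip.png",cv2.hconcat([cv2.resize(ims[0][130:380,60:320],None,fx=1.5,fy=1.5),cv2.resize(ims[1][60:310,60:320],None,fx=1.5,fy=1.5)]))
E
```

```text
clock: 10.15
position: [0.5191, 0.2118, 0.1448]
tool_rot: [2.199, 0.005, -2.885]
force: [0.4, 0.0, -1.2]
grip_width: 0.0093
finger_force: 61.5
clock: 10.82
position: [0.5193, 0.2123, 0.1445]
tool_rot: [2.202, 0.002, -2.886]
force: [-0.1, -0.3, -2.2]
grip_width: 0.0092
finger_force: 61.5
```

View pics/tip.png

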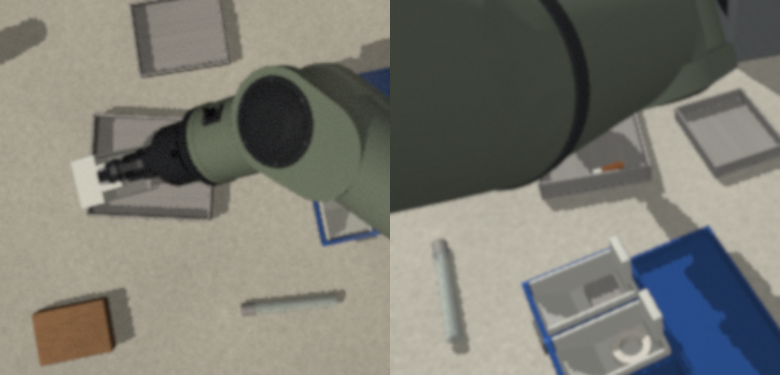

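The vial is in the tray, lying by its right wall (side half of the crop, about (608,167)), and the bin is tipped and empty. Next I'll raise and level the bin, then turn it toward the bare strip on the left.

Run:
```python
from kin import *
C=cur();L=tool_for(0,0,0,105);L[:3,3]=[.517,.25,.23];rows(C,L,12)
P=tool_for(.525,.342,.06,0);rows(L,P,16);print(P[:3,3])
for n in range(1,8):print(np.round((C@expm(np.real(logm(np.linalg.inv(C)@L))*n/8)@np.linalg.inv(G))@[-.05,0,0,1],3)[:3])
q=np.array(telemetry.observe()["qpos"])
for M in(L,P):q,e=ik(M,q);print(e,np.round(q,2))
```

```text
min 8 n 12 row: -0.0006 0.0064 -0.0049 4.49 0.02 -0.02
min 15 n 16 row: 0.0006 0.0076 0.0061 0.0 0.0 6.56
[0.57  0.342 0.132]
[0.524 0.201 0.038]
[0.528 0.189 0.052]
[0.531 0.179 0.068]
[0.534 0.171 0.084]
[0.537 0.165 0.102]
[0.539 0.16  0.12 ]
[0.541 0.158 0.139]
2.9177875513608696e-06 [ 0.06  0.6  -0.9   1.73  0.53  1.07  0.82]
1.5482989264781406e-05 [-0.44  0.73 -0.31  1.56  0.26  0.89 -0.83]
```

```bash
python3 -m crank '0 -0.0006 0.0064 -0.0049 4.49 0 0;0 -0.0006 0.0064 -0.0049 4.49 0 0;0 -0.0006 0.0064 -0.0049 4.49 0 0;0 -0.0006 0.0064 -0.0049 4.49 0 0;0 -0.0006 0.0064 -0.0049 4.49 0 0;0 -0.0006 0.0064 -0.0049 4.49 0 0;0 -0.0006 0.0064 -0.0049 4.49 0 0;0 -0.0006 0.0064 -0.0049 4.49 0 0'
python3 -m crank '0 -0.0006 0.0064 -0.0049 4.49 0 0;0 -0.0006 0.0064 -0.0049 4.49 0 0;0 -0.0006 0.0064 -0.0049 4.49 0 0;0 -0.0006 0.0064 -0.0049 4.49 0 0;0 0 0 0 0 0 0;0 0 0 0 0 0 0;0 0 0 0 0 0 0;0 0 0 0 0 0 0'
python3 - <<'E'
from kin import *
C=cur();P=tool_for(.525,.342,.06,0);rows(C,P,16)
E
```

```text
clock: 11.58
position: [0.52, 0.2286, 0.2069]
tool_rot: [2.832, 0.004, -2.887]
force: [-0.9, 0.2, -2.5]
grip_width: 0.0088
finger_force: 61.4
clock: 12.25
position: [0.517, 0.2485, 0.2294]
tool_rot: [3.142, 0.001, -2.888]
force: [-0.9, -0.9, -1.9]
grip_width: 0.0092
finger_force: 61.4
min 15 n 16 row: 0.0007 0.0077 0.0061 0.0 0.0 6.53
```

```bash
python3 -m crank '0 0.0007 0.0077 0.0061 0 0 6.53;0 0.0007 0.0077 0.0061 0 0 6.53;0 0.0007 0.0077 0.0061 0 0 6.53;0 0.0007 0.0077 0.0061 0 0 6.53;0 0.0007 0.0077 0.0061 0 0 6.53;0 0.0007 0.0077 0.0061 0 0 6.53;0 0.0007 0.0077 0.0061 0 0 6.53;0 0.0007 0.0077 0.0061 0 0 6.53'
python3 -m crank '0 0.0007 0.0077 0.0061 0 0 6.53;0 0.0007 0.0077 0.0061 0 0 6.53;0 0.0007 0.0077 0.0061 0 0 6.53;0 0.0007 0.0077 0.0061 0 0 6.53;0 0.0007 0.0077 0.0061 0 0 6.53;0 0.0007 0.0077 0.0061 0 0 6.53;0 0.0007 0.0077 0.0061 0 0 6.53;0 0.0007 0.0077 0.0061 0 0 6.53'
python3 - <<'E'
from kin import *
C=cur();P=tool_for(.525,.342,.06,0);rows(C,P);P=tool_for(.525,.342,.004,0);rows(C,P,8)
f=grab_frame("side");cv2.imwrite("pics/pre.png",f["pixels"][...,::-1])
E
```

```text
clock: 12.92
position: [0.5205, 0.3085, 0.1803]
tool_rot: [3.141, 0.001, 2.478]
force: [0.1, 0.0, -1.1]
grip_width: 0.0094
finger_force: 61.4
clock: 13.58
position: [0.5701, 0.3422, 0.1314]
tool_rot: [3.141, -0.0, 1.566]
force: [0.4, 0.4, -1.7]
grip_width: 0.0092
finger_force: 61.4
min 1 n 1 row: -0.0002 -0.0001 -0.0006 0.06 -0.01 -0.28
min 2 n 8 row: -0.0 -0.0 0.0069 0.01 -0.0 -0.03
```

View pics/pre.png

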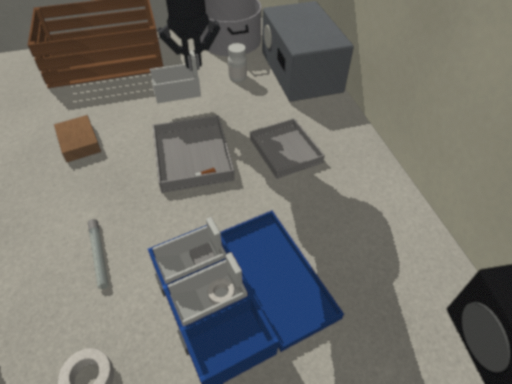

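The vial lies in the tray at (205,172), and the empty bin hangs over bare surface left of the tray. Now I'll lower it.

```bash
python3 -m crank '0 0 0 0.009 0 0 0;0 0 0 0.009 0 0 0;0 0 0 0.009 0 0 0;0 0 0 0.009 0 0 0;0 0 0 0.008 0 0 0;0 0 0 0.006 0 0 0;0 0 0 0.004 0 0 0;0 0 0 0.001 0 0 0'
python3 -m crank '0 0 0 0.0005 0 0 0;0 0 0 0.0005 0 0 0;0 0 0 0.0005 0 0 0;0 0 0 0.0005 0 0 0;0 0 0 0 0 0 0;0 0 0 0 0 0 0;0 0 0 0 0 0 0;0 0 0 0 0 0 0'
```

```text
clock: 14.3
position: [0.5691, 0.3433, 0.0766]
tool_rot: [3.14, 0.0, 1.574]
force: [0.3, -0.5, -2.0]
grip_width: 0.0093
finger_force: 61.4
clock: 14.97
position: [0.5694, 0.3434, 0.0755]
tool_rot: [3.139, -0.0, 1.573]
force: [-0.6, 0.7, -1.6]
grip_width: 0.0093
finger_force: 61.4
```

```bash
python3 -m crank '0 0 0 0.0005 0 0 0;0 0 0 0.0005 0 0 0;0 0 0 0.0005 0 0 0;0 0 0 0.0005 0 0 0;0 0 0 0 0 0 0;0 0 0 0 0 0 0;0 0 0 0 0 0 0;0 0 0 0 0 0 0'
python3 -m crank '0 0 0 0.0003 0 0 0;0 0 0 0.0003 0 0 0;0 0 0 0.0003 0 0 0;0 0 0 0.0003 0 0 0;0 0 0 0 0 0 0;0 0 0 0 0 0 0;0 0 0 0 0 0 0;0 0 0 0 0 0 0'
```

```text
clock: 15.63
position: [0.5695, 0.3434, 0.0734]
tool_rot: [3.139, -0.0, 1.573]
force: [0.3, -0.1, -0.4]
grip_width: 0.0095
finger_force: 61.6
clock: 16.3
position: [0.5696, 0.3435, 0.0733]
tool_rot: [3.139, -0.0, 1.573]
force: [-5.0, -2.8, 17.2]
grip_width: 0.0091
finger_force: 64.3
```

Contact reads 17 N, so the bin is down. I'll open the fingers partway and retreat upward.

```bash
python3 -m crank '0.04 0 0 -0.0007 0 0 0;0.04 0 0 0 0 0 0;0.04 0 0 0 0 0 0;0.04 0 0 0 0 0 0;0.04 0 0 0 0 0 0;0.04 0 0 0 0 0 0;0.04 0 0 0 0 0 0;0.04 0 0 0 0 0 0' 20
python3 -m crank '0.04 0 0 -0.005 0 0 0;0.04 0 0 -0.01 0 0 0;0.04 0 0 -0.02 0 0 0;0.04 0 0 -0.025 0 0 0;0.04 0 0 -0.025 0 0 0;0.04 0 0 -0.025 0 0 0;0.04 0 0 -0.02 0 0 0;0.04 0 0 0 0 0 0'
python3 - <<'E'
from h import *
f=grab_frame("side");P=world(f);cv2.imwrite("pics/end.png",f["pixels"][...,::-1])
m=(f["depth"]>0)&(abs(P[...,0]-.55)<.05)&(abs(P[...,1]-.342)<.045)&(P[...,2]>.04)&(P[...,2]<.1)
print(np.percentile(P[m][:,2],[50,99]),P[m].mean(0))
E
```

```text
clock: 16.97
position: [0.5694, 0.3434, 0.0728]
tool_rot: [3.14, -0.0, 1.573]
force: [0.9, -0.0, -0.3]
grip_width: 0.0401
finger_force: 0.0
clock: 17.63
position: [0.5706, 0.3444, 0.2084]
tool_rot: [3.134, -0.004, 1.573]
force: [0.5, 0.9, 0.5]
grip_width: 0.0398
finger_force: 0.0
[0.04775306 0.08897087] [0.54659964 0.33783769 0.0554419 ]
```

View pics/end.png

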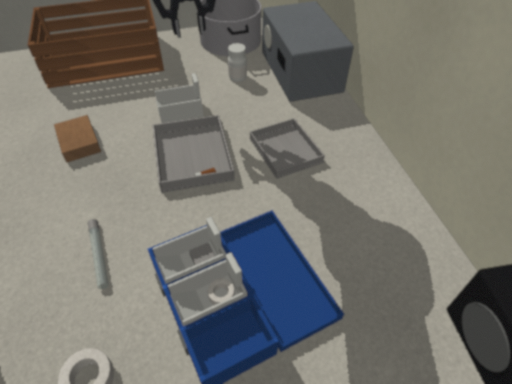

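The bin stands upright at (180,100), its walls at 48 mm and its tab top at 89 mm above the surface. The vial is in the tray at (205,172), and the gripper is clear.

```bash
python3 -c "
from workcell import bot
print(bot.job_done())"
```

```text
the job is handed in; nothing more can be done
None
```

The job is handed in at about 18 s on the clock: in the last camera check the vial lay in the large tray and the empty bin stood upright and released on the bare strip left of it; the hand-in returned no verdict.

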